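# Tip the single-lens test holder out of its nest

## Robot

A 6-joint arm with a two-finger parallel gripper is mounted at the origin on the work surface. World frame = base frame: x ahead of the robot, y to its left, z up, the work surface at z = 0. Lengths are in m, angles in degrees, forces in N, time in s.
With the tool pointing down it reaches from about 0.275 to 1 m from the base axis. Payload 8.4 kg.
Tool frame: the origin (TCP) lies midway between the tips of the shut fingers; the grasp point (between the pads) lies 19 mm behind it; z points along the fingers, y is the direction in which the jaws open and shut (so a half turn about z gives the same grasp; the last joint's range is limited). The gripper opens to 85 mm and grips with 20 to 120 N. Pads are 22 mm wide; open, the fingers measure 114 mm over their backs; the gripper's body (76 mm by 85 mm) begins 54 mm behind the grasp point. The pads swing forward as they close: fully open they stand 13 mm farther back than shut.
Start: joints at [-67.345, 20.225, 93.587, -0, 66.188, -0.138], TCP at [0.242, -0.576, 0.199] pointing down, gripper open.
Joint ranges: [-150.9, 150.9], [-52.94, 120.26], [3.33, 152.33], [-74.26, 254.26], [0, 154.13], [-172.89, 172.89]. Speed limits (degrees/s): [127.2, 127.2, 159.86, 180, 180, 180].

## Interface

Orientations are given as [roll, pitch, yaw] about the fixed x, y, z axes, in that order (R = Rz(yaw) Ry(pitch) Rx(roll)).
In Python, from rig import sense, camera, workorder gives the robot as it stands.
- The arm moves only by the shell command python3 -m pendant 'ROWS' [OPENING] [FORCE]. ROWS is JSON, a list of rows, each a list of 6 numbers: the shift along the tool's x, y, z as a fraction of full scale, then the turn, a rotation vector about the tool's x, y, z as a fraction of full scale. A call has 1 to 12 rows; each row shifts and turns the commanded pose from where the row before left it, along the tool's axes as they then stand; what a row does not reach is not made up. Full scale, the value 1, is 500 mm for a shift and 4 degrees for a turn. A row lasts 1/10 s, in which the tool goes at most 50 mm and 8.59 degrees, less where a joint would pass 70% of its speed; a pose out of reach is approached as far as the arm can. A call with a number of a shift or a turn outside -1 to 1 is refused whole. A call with a gripper value outside its range is refused whole. OPENING is the closure, from -1 (fully open) to 1 (shut), so that 0 is half open, set as the call begins (- or left out, the last holds). The fingers move at their own pace and stop on an object; FORCE is the grip in N (left out, the last holds). Time passes only in rows, so rows that do not move let the fingers close. It gives the time, the measured TCP pose, the force and the opening at its end, in the units of the state.
- sense(): the state, without advancing time (a new reading comes with each control period).
- camera(name): name is "scene" or "top" or "wrist"; returns a dict with "image" (420x560x3 uint8, red, green, blue), "depth" (420x560 float32, m along the optical axis (not along the pixel's ray), 0 where there is no reading), "K" (3x3 intrinsics, pixels), "distortion" ([k1, k2, p1, p2, k3] as OpenCV has them; the pictures are not rectified), "cam_to_world" (4x4, takes a point from camera to world coordinates). Camera axes: x right, y down, z forward; pixel columns grow to the right and rows downward; lengths in m; the calibration is good to about 2 mm. A picture is of the moment at which its call begins.
- workorder.hand_in(): hands the job in, once; it reports no verdict.
The state is a dict: "clock": time; "joint_positions": joint angles; "qvel": joint speeds; "tau": joint torques, N m; "ee_pos": TCP position; "orientation": TCP orientation; "wrist_force": force on the tool from outside, world axes, zero at the start; "ft_torque": the same for the moment, N m; "finger_gap": opening from 0.0 (shut) to 1.0 (fully open).
Only numpy, scipy, OpenCV 4.12 (cv2) and the standard library are available. Lean on these libraries where they do the work, as an engineer would, in place of code of your own. Each camera call takes 0.05 s, during which the arm holds its last target. There are 200 camera calls.

## Task

Take the test-lens holder with the one large lens out of its nest: press down on its near end, at the cut-away side of the nest block, so that it tips up and stays tipped by itself when you let go, then grip the raised end, lift it out and set it down flat, lens side up, in the middle of the dark rubber mat. Do not drop it, and leave the two-lens holder lying in its nest.

Things in the scene. Friction and masses are not known exactly. Their poses are not given: they have to be found in the camera images.
- single_center (a point): Test-lens holder with ONE large lens (40 mm): loose dark grey plastic slab 90 x 50 x 20 mm, 0.13 kg. Point: its centre, half-way up; x along its length (-x: the end to press; +x: the end that rises), y across, z up out of the lens face. Lies flush in either pocket of the nest, 1.5 mm gaps. Once tipped, grip it across the 50 mm, about 33 mm from its centre towards +x, square to it or from straight above.
- double_center (a point): The other holder, to be left alone: same slab, 90 x 50 x 20 mm, but with TWO small lenses (26 mm) along its length. Point: its centre, axes as for the first. It lies in the other pocket.
- nest: Fixed white block, 110 (x) x 139 (y) x 46 mm high, two pockets at y = +33 and -33 mm; origin on its underside. Near (-x) pocket ends are cut down to 12 mm; elsewhere walls are level with the holders. Each holder lies on a ridge 2.5 mm to the -x side of its centre: pressing its last 20 mm at -x with 1-10 N tips it; past 15 deg it falls to 30 deg and stays, +x end about 20 mm above the block.
- mat_top (a point): Centre of the top face of a fixed dark rubber mat, 160 mm (x) x 130 mm (y), 3 mm thick, lying on the counter; x along its length, z up.
Things that resemble listed ones, but are neither listed nor needed, are in the scene too. Leave any blue look-alike of the part that bears single_center alone.

How it is judged:
By the outcome, as a careful person would: the job done as asked, in the order asked, and still so for the second after the job is handed in, with the robot touching nothing.
It also fails if it takes over 46 s, if anything falls off the work surface, if the arm or the gripper's body presses on something with over 40 N, if the wrist force passes 120 N, or if a joint passes its speed limit or range.

## Working session

There is one attempt and no reset: what is moved stays moved. The work goes in short steps, Python scripts to look and compute and a shell command to move; the robot and the scene stay as the last step left them, time stands still between calls to the robot, and variables do not carry over. Pictures are saved under pics/ and viewed, about 8 in all and at most 12, crops included, and the job is handed in when it is done.

```bash
mkdir -p pics
cat > h.py <<'E'
import numpy as np, cv2
from rig import sense, camera
from scipy.spatial.transform import Rotation as R
def snap(n,f):
    c=camera(n); cv2.imwrite('pics/'+f+'.png',c['image'][:,:,::-1]); np.savez('pics/'+f,**c); return c
def pt(f,u,v,z=None):
    c=np.load('pics/'+f+'.npz'); x,y=cv2.undistortPoints(np.array([[[u,v]]],float),c['K'],c['distortion'])[0,0]
    T=c['cam_to_world']; d=T[:3,:3]@[x,y,1]
    s=(z-T[2,3])/d[2] if z is not None else np.median([k for k in c['depth'][int(v)-1:int(v)+2,int(u)-1:int(u)+2].ravel() if k>0])
    return (T[:3,3]+s*d).round(4)
E
python3 -c "
from h import *
a=snap('top','t1')['image'];b=snap('scene','s1')['image']
print(sense())"
```

```text
{'clock': 0.1, 'joint_positions': array([-6.73460718e+01,  2.02608645e+01,  9.36243519e+01,  4.91013942e-04,
        6.61884379e+01, -1.36533490e-01]), 'qvel': array([ 0.02865648, -0.01790695, -0.07639945,  0.01325988, -0.09015481,
        0.03000959]), 'tau': array([-1.49760490e-03, -6.06360984e+01, -3.42820466e+01, -4.01354248e-05,
        4.06455685e-03, -3.07418236e-05]), 'ee_pos': array([ 0.24193319, -0.57576666,  0.19881467]), 'orientation': array([-1.79926347e+02, -6.24476499e-04,  2.27902628e+01]), 'wrist_force': array([-0.5472426 , -0.35850813,  0.15686964]), 'ft_torque': array([-0.01564562,  0.03885167,  0.00705938]), 'finger_gap': 0.9992257688071315}
```

View pics/t1.png

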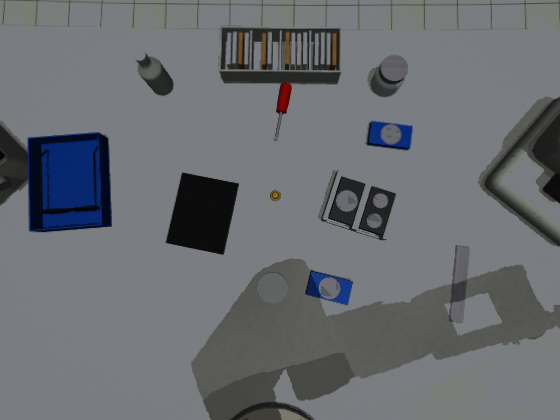

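View pics/s1.png

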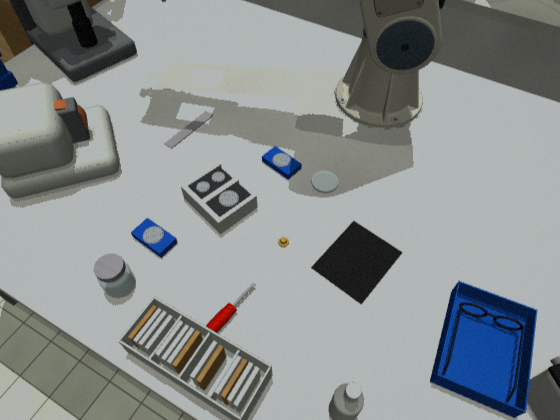

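```bash
python3 -c "
from h import *
a=cv2.imread('pics/t1.png')[162:248,312:412]; b=cv2.imread('pics/s1.png')[155:240,170:270]
a=cv2.convertScaleAbs(cv2.resize(a,(700,602),interpolation=2),alpha=1.5)[:600]
b=cv2.resize(b,(700,595),interpolation=2)
cv2.imwrite('pics/c1.png',np.vstack([cv2.resize(a,(400,300)),cv2.resize(b,(400,300))]) if 0 else a)
for q in [(347,202),(376,212),(332,173),(394,185),(383,237),(321,220),(183,174),(238,182),(223,253),(167,243),(270,400),(270,100)]: print(q,pt('t1',*q))
"
```

```text
(347, 202) [ 0.5446 -0.1459  0.0454]
(376, 212) [ 0.5248 -0.2057  0.045 ]
(332, 173) [ 0.6146 -0.12   -0.0013]
(394, 185) [ 0.5896 -0.2562 -0.0013]
(383, 237) [ 0.4734 -0.2197  0.0443]
(321, 220) [ 0.5094 -0.0963 -0.0006]
(183, 174) [0.6066 0.2116 0.0017]
(238, 182) [ 0.5911  0.0889 -0.0015]
(223, 253) [ 4.335e-01  1.168e-01 -4.000e-04]
(167, 243) [ 0.4531  0.2406 -0.0012]
(270, 400) [ 0.1319  0.0076 -0.0027]
(270, 100) [ 0.7805  0.0215 -0.001 ]
```

View pics/c1.png

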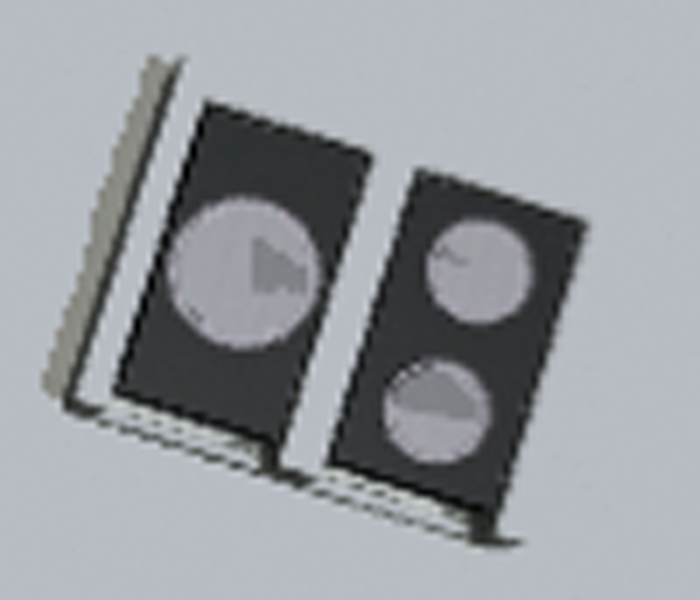

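```bash
cat >> h.py <<'E'
def rel(goal,rpy=None):
    s=sense(); Q=R.from_euler('xyz',s['orientation'],degrees=True)
    print('pos',s['ee_pos'].round(4),'rpy',s['orientation'].round(2),'F',s['wrist_force'].round(1),'gap',round(s['finger_gap'],3),'t',s['clock'])
    print('tool shift frac',((Q.inv().apply(np.array(goal)-s['ee_pos']))/.5).round(4))
    if rpy is not None: print('turn frac',((Q.inv()*R.from_euler('xyz',rpy,degrees=True)).as_rotvec(degrees=True)/4).round(3))
E
python3 -c "
from h import *
C=np.array([pt('t1',312+u/7,162+v/7,.046) for u,v in [(205,100),(372,155),(283,440),(115,392)]])
print(C); c=C.mean(0); x=(C[0]+C[1]-C[2]-C[3]); yaw=np.degrees(np.arctan2(x[1],x[0])); print(c,yaw)
x/=np.linalg.norm(x); p=c-.035*x; print(p); print(np.mean([pt('t1',*q,.003) for q in [(183,174),(238,182),(223,253),(167,243)]],0))
p[2]=.199; rel(p-.06*x,[180,0,yaw])"
```

```text
[[ 0.5986 -0.1338  0.046 ]
 [ 0.5827 -0.1834  0.046 ]
 [ 0.4972 -0.1569  0.046 ]
 [ 0.5105 -0.1075  0.046 ]]
[ 0.54725 -0.1454   0.046  ] -16.917005860979835
[ 0.51376455 -0.13521548  0.046     ]
[0.5208   0.163775 0.003   ]
pos [ 0.2419 -0.5758  0.1988] rpy [-179.93   -0.     22.79] F [-0.5 -0.4  0.2] gap 0.999 t 0.1
tool shift frac [ 7.502e-01 -6.784e-01  5.000e-04]
turn frac [-1.800e-02  6.000e-03  9.927e+00]
```

```bash
python3 -m pendant '[[0.0625,-0.0565,0,0,0,0],[0.0625,-0.0565,0,0,0,0],[0.0625,-0.0565,0,0,0,0],[0.0625,-0.0565,0,0,0,0],[0.0625,-0.0565,0,0,0,0],[0.0625,-0.0565,0,0,0,0],[0.0625,-0.0565,0,0,0,0],[0.0625,-0.0565,0,0,0,0],[0.0625,-0.0565,0,0,0,0],[0.0625,-0.0565,0,0,0,0],[0.0625,-0.0565,0,0,0,0],[0.0625,-0.0565,0,0,0,0]]' 1
python3 -m pendant '[[0,0,0,0,0,1],[0,0,0,0,0,1],[0,0,0,0,0,1],[0,0,0,0,0,1],[0,0,0,0,0,1],[0,0,0,0,0,1],[0,0,0,0,0,1],[0,0,0,0,0,1],[0,0,0,0,0,1],[0,0,0,0,0,0.93],[0,0,0,0,0,0]]'
python3 -c "
from h import *
w=snap('wrist','w1')
rel([.5138,-.1352,.199],[180,0,-16.9])"
```

```text
clock: 1.3
ee_pos: [0.4568, -0.1167, 0.1994]
orientation: [180.0, 0.0, 22.8]
wrist_force: [1.1, -0.0, -0.2]
finger_gap: -0.004
clock: 2.4
ee_pos: [0.4563, -0.1184, 0.1993]
orientation: [180.0, 0.0, -17.0]
wrist_force: [-0.4, 0.7, 0.4]
finger_gap: -0.004
pos [ 0.4563 -0.1183  0.1993] rpy [-1.800e+02  3.000e-02 -1.685e+01] F [-0.4  0.3  0. ] gap -0.002 t 2.45
tool shift frac [ 0.1199 -0.0011  0.0005]
turn frac [-0.     0.007  0.012]
```

View pics/w1.png

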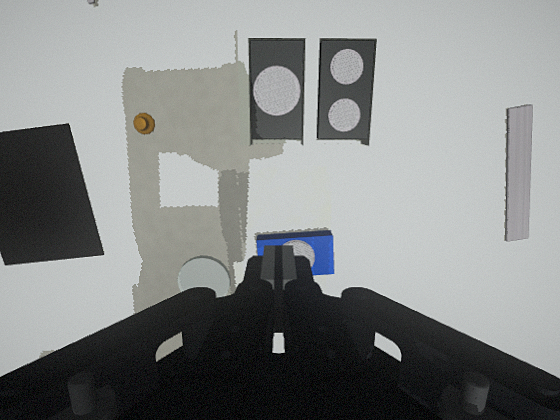

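```bash
python3 -c "
from h import *
C=np.array([pt('w1',*q,.046) for q in [(249.5,39),(305,39),(303,139),(249.5,139)]])
c=C.mean(0); x=(C[0]+C[1]-C[2]-C[3]); L=np.linalg.norm(x); print(C,c,L/2,np.degrees(np.arctan2(x[1],x[0])))
p=c-.036*x/L; print(p); p[2]=.052; rel(p)"
```

```text
[[ 0.5973 -0.134   0.046 ]
 [ 0.5823 -0.183   0.046 ]
 [ 0.4957 -0.1564  0.046 ]
 [ 0.5112 -0.1056  0.046 ]] [ 0.546625 -0.14475   0.046   ] 0.09062324481058938 -17.66518620157922
[ 0.51232254 -0.13382565  0.046     ]
pos [ 0.4563 -0.1183  0.1993] rpy [-1.800e+02  3.000e-02 -1.685e+01] F [-0.4  0.3  0. ] gap -0.002 t 2.45
tool shift frac [ 0.1164 -0.0028  0.2945]
```

```bash
python3 -m pendant '[[0.0275,0,0.05,0,0,0],[0.0275,0,0.07,0,0,0],[0.0275,-0.001,0.07,0,0,0],[0.0275,-0.002,0.07,0,0,0],[0,0,0.024,0,0,0],[0,0,0.01,0,0,0],[0,0,0,0,0,0]]'
python3 -m pendant '[[0,0,0.004,0,0,0],[0,0,0.004,0,0,0],[0,0,0.004,0,0,0],[0,0,0.004,0,0,0],[0,0,0,0,0,0]]'
```

```text
clock: 3.15
ee_pos: [0.5089, -0.1328, 0.0527]
orientation: [180.0, 0.1, -16.9]
wrist_force: [-1.2, -0.2, 0.5]
finger_gap: 0.002
clock: 3.65
ee_pos: [0.5095, -0.133, 0.0445]
orientation: [180.0, 0.0, -16.9]
wrist_force: [-0.1, -0.1, -0.6]
finger_gap: 0.0
```

```bash
python3 -m pendant '[[0,0,0.004,0,0,0],[0,0,0.004,0,0,0],[0,0,0.004,0,0,0],[0,0,0.004,0,0,0],[0,0,0,0,0,0]]'
python3 -c "
from h import *
snap('wrist','w2')"
```

```text
clock: 4.15
ee_pos: [0.5093, -0.1329, 0.0361]
orientation: [180.0, 0.0, -16.9]
wrist_force: [-0.6, 0.8, -1.0]
finger_gap: -0.0
```

View pics/w2.png

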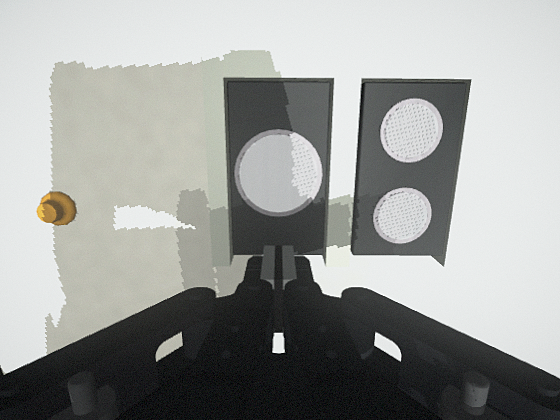

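```bash
python3 -c "
from h import *
for q in [(235,90),(280,90),(325,90),(245,225),(278,225),(320,235),(380,90),(450,90),(370,245),(430,245)]: print(q,pt('w2',*q))
rel([0,0,0])"
```

```text
(235, 90) [ 0.5917 -0.1365  0.0458]
(280, 90) [ 0.5854 -0.1572  0.0456]
(325, 90) [ 0.579  -0.1779  0.0462]
(245, 225) [ 0.5256 -0.1196  0.0457]
(278, 225) [ 0.5204 -0.1364  0.0455]
(320, 235) [ 0.5083 -0.1565  0.0455]
(380, 90) [ 0.5714 -0.2032  0.0462]
(450, 90) [ 0.5616 -0.2359  0.0457]
(370, 245) [ 0.4948 -0.1811  0.0456]
(430, 245) [ 0.4853 -0.2125  0.0456]
pos [ 0.5094 -0.1329  0.0362] rpy [ 1.800e+02  3.000e-02 -1.693e+01] F [ 0.2 -0.3  0.2] gap -0.003 t 4.2
tool shift frac [-1.0521  0.0423  0.073 ]
```

```bash
python3 -c "
from h import *
for q in [(278,240),(268,250),(278,252),(278,262),(290,250),(278,272),(240,250),(240,255),(240,260),(320,252),(320,258),(320,262)]: print(q,pt('w2',*q))
c=np.load('pics/w2.npz');T=np.linalg.inv(c['cam_to_world'])
s=sense();p=s['ee_pos']
for z in [0,.01,.02]:
  q=p+[0,0,z]; print(cv2.projectPoints(q,cv2.Rodrigues(T[:3,:3])[0],T[:3,3],c['K'],c['distortion'])[0].ravel())
im=c['image'][215:300,220:340]; cv2.imwrite('pics/c2.png',cv2.convertScaleAbs(cv2.resize(im[:,:,::-1],(720,510),interpolation=2),alpha=1.6))
snap('scene','s2'); im=cv2.imread('pics/s2.png')[120:240,150:300]; cv2.imwrite('pics/c3.png',cv2.resize(im,(750,600),interpolation=2))
"
```

```text
(278, 240) [ 0.5122 -0.1339  0.0456]
(268, 250) [ 0.5208 -0.132   0.0783]
(278, 252) [ 0.5192 -0.1361  0.0799]
(278, 262) [ 0.5194 -0.1361  0.0906]
(290, 250) [ 0.5176 -0.1411  0.0774]
(278, 272) [ 0.5193 -0.1361  0.0995]
(240, 250) [ 0.5127 -0.1124  0.0455]
(240, 255) [ 4.928e-01 -1.001e-01 -4.000e-04]
(240, 260) [ 4.893e-01 -9.890e-02 -3.000e-04]
(320, 252) [ 0.4988 -0.1539  0.0456]
(320, 258) [ 0.4739 -0.1533 -0.0012]
(320, 262) [ 4.714e-01 -1.525e-01 -1.000e-04]
[277.77475261 239.16351643]
[277.75634156 245.60601906]
[277.73578594 252.79991711]
```

View pics/c3.png

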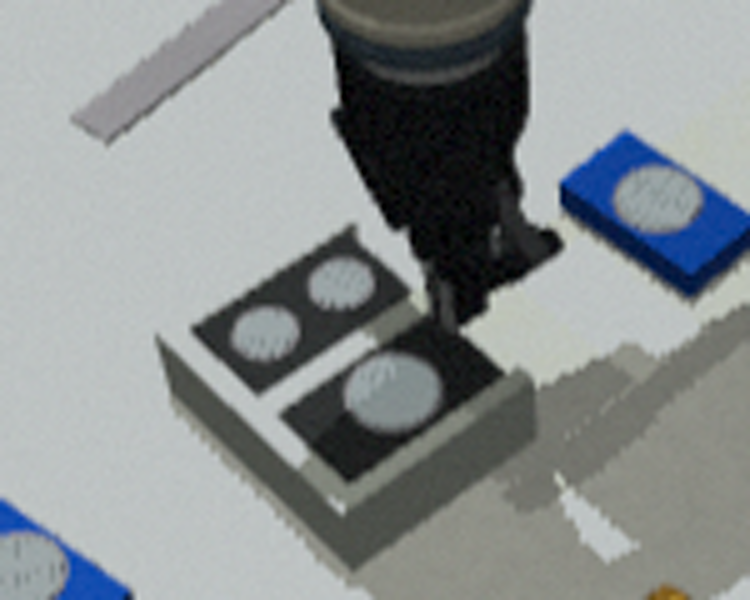

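The reported TCP is at z 0.036 but nothing has been touched, and depth shows the finger front ending at about z 0.075. The fingers are therefore shorter than the TCP suggests, so I'll go down carefully by force.

```bash
python3 -c "
from h import *
c=np.load('pics/w2.npz');print(c['cam_to_world'].round(3))
for v in range(240,256,2): print(v,c['depth'][v,266:294:4].round(3))"
python3 -m pendant '[[0,0,0.006,0,0,0],[0,0,0.006,0,0,0],[0,0,0.004,0,0,0],[0,0,0,0,0,0]]'
```

```text
[[-0.291 -0.924 -0.247  0.571]
 [-0.957  0.281  0.075 -0.152]
 [-0.     0.258 -0.966  0.21 ]
 [ 0.     0.     0.     1.   ]]
240 [0.175 0.176 0.176 0.174 0.175 0.174 0.175]
242 [0.175 0.174 0.176 0.176 0.175 0.174 0.175]
244 [0.175 0.175 0.176 0.177 0.175 0.175 0.175]
246 [0.148 0.146 0.147 0.146 0.146 0.148 0.147]
248 [0.145 0.144 0.144 0.144 0.144 0.144 0.144]
250 [0.141 0.142 0.142 0.142 0.142 0.142 0.142]
252 [0.14  0.14  0.14  0.14  0.139 0.139 0.141]
254 [0.137 0.138 0.137 0.138 0.137 0.138 0.138]
clock: 4.65
ee_pos: [0.5093, -0.1329, 0.0281]
orientation: [180.0, 0.0, -16.9]
wrist_force: [0.5, 0.0, -0.4]
finger_gap: -0.0
```

```bash
python3 -m pendant '[[0,0,0.01,0,0,0],[0,0,0.01,0,0,0],[0,0,0.006,0,0,0],[0,0,0,0,0,0]]'
python3 -m pendant '[[0,0,0.004,0,0,0],[0,0,0.004,0,0,0],[0,0,0.004,0,0,0],[0,0,0,0,0,0]]'
python3 -c "
from h import *
snap('wrist','w3')
c=np.load('pics/w3.npz')
for q in [(235,90),(280,90),(325,90),(278,225)]: print(q,pt('w3',*q))
for v in range(238,254,2): print(v,c['depth'][v,266:294:4].round(3))
rel([0,0,0])"
```

```text
clock: 5.05
ee_pos: [0.5091, -0.1329, 0.0149]
orientation: [180.0, 0.1, -16.9]
wrist_force: [0.9, -0.2, 0.7]
finger_gap: -0.002
clock: 5.45
ee_pos: [0.5094, -0.1329, 0.0092]
orientation: [180.0, 0.0, -16.9]
wrist_force: [0.7, 0.7, 0.5]
finger_gap: -0.001
(235, 90) [ 0.5871 -0.14    0.0557]
(280, 90) [ 0.5822 -0.156   0.0559]
(325, 90) [ 0.5774 -0.1722  0.0553]
(278, 225) [ 0.528  -0.1388  0.0431]
238 [0.152 0.152 0.152 0.151 0.152 0.152 0.151]
240 [0.152 0.152 0.152 0.154 0.153 0.152 0.153]
242 [0.153 0.153 0.154 0.152 0.153 0.153 0.153]
244 [0.154 0.153 0.152 0.154 0.154 0.153 0.153]
246 [0.145 0.146 0.146 0.147 0.146 0.146 0.147]
248 [0.144 0.144 0.144 0.144 0.145 0.143 0.145]
250 [0.142 0.143 0.143 0.142 0.141 0.142 0.142]
252 [0.14  0.14  0.14  0.14  0.141 0.14  0.14 ]
pos [ 0.5095 -0.133   0.0094] rpy [-1.800e+02  1.000e-02 -1.693e+01] F [0.2 0.2 0.3] gap 0.002 t 5.5
tool shift frac [-1.0522  0.0423  0.019 ]
```

```bash
python3 -m pendant '[[0,0,0.004,0,0,0],[0,0,0.004,0,0,0],[0,0,0.003,0,0,0],[0,0,0,0,0,0]]'
python3 -c "
from h import *
snap('wrist','w4')
c=np.load('pics/w4.npz')
for q in [(235,90),(280,90),(325,90),(278,225)]: print(q,pt('w4',*q))
for v in range(238,254,2): print(v,c['depth'][v,266:294:6].round(3))
rel([0,0,0])"
```

```text
clock: 5.9
ee_pos: [0.5094, -0.1329, 0.0037]
orientation: [180.0, 0.0, -16.9]
wrist_force: [-0.2, -0.0, 0.5]
finger_gap: -0.004
(235, 90) [ 0.5902 -0.1376  0.0255]
(280, 90) [ 0.5843 -0.1568  0.0261]
(325, 90) [ 0.5785 -0.176   0.0259]
(278, 225) [ 0.5287 -0.139   0.0399]
238 [0.151 0.15  0.151 0.15  0.152]
240 [0.151 0.151 0.152 0.151 0.152]
242 [0.154 0.153 0.153 0.152 0.153]
244 [0.154 0.154 0.154 0.153 0.154]
246 [0.147 0.147 0.146 0.146 0.147]
248 [0.145 0.144 0.145 0.145 0.145]
250 [0.141 0.141 0.142 0.14  0.14 ]
252 [0.14  0.14  0.14  0.139 0.14 ]
pos [ 0.5095 -0.133   0.0038] rpy [-1.800e+02  1.000e-02 -1.693e+01] F [-0.5  0.1  0.4] gap 0.002 t 5.95
tool shift frac [-1.0522  0.0424  0.008 ]
```

```bash
python3 -m pendant '[[0,0,-0.02,0,0,0],[0,0,-0.06,0,0,0],[0,0,-0.08,0,0,0],[-0.02,0,-0.08,0,0,0],[0,0,0,0,0,0]]'
python3 -c "
from h import *
snap('wrist','w5')
rel([0,0,0])"
```

```text
clock: 6.45
ee_pos: [0.5025, -0.1307, 0.1296]
orientation: [-180.0, -0.5, -16.9]
wrist_force: [0.7, -0.1, -1.0]
finger_gap: -0.001
pos [ 0.5017 -0.1305  0.1274] rpy [-179.99   -0.33  -16.93] F [ 0.  -0.8  1. ] gap -0.001 t 6.5
tool shift frac [-1.0373  0.0425  0.2488]
```

View pics/w5.png

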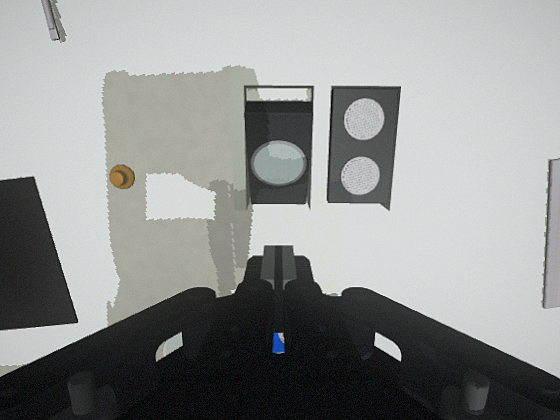

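It's tipped and stays: its far edge is at row ~101–112, with the open pocket visible at rows 87–100. Next I'll measure the tilted plane.

```bash
python3 -c "
from h import *
c=np.load('pics/w5.npz'); u0=278
for v in range(84,210,6): print(v,pt('w5',u0,v), end=' ')
P=np.array([pt('w5',u,v) for v in list(range(118,136,2))+list(range(190,198,2)) for u in range(250,306,4)])
m=P.mean(0); n=np.linalg.svd(P-m)[2][2]; n*=np.sign(n[2]); r=(P-m)@n; k=abs(r)<.004; P=P[k]; m=P.mean(0); n=np.linalg.svd(P-m)[2][2]; n*=np.sign(n[2])
print('\n',m,n,'tilt',np.degrees(np.arccos(n[2])), 'yaw',np.degrees(np.arctan2(n[1],n[0])))
print('edges', [pt('w5',u,130) for u in (242,244,246,248,250,306,308,310,312,314)])
d=c['depth'][84:124,270:286]; print(np.median(d,1).round(3))
"
```

```text
84 [ 0.5919 -0.158   0.0457] 90 [ 0.5898 -0.1573  0.0254] 96 [ 0.5853 -0.156   0.0257] 102 [ 0.5792 -0.1541  0.0513] 108 [ 0.5746 -0.1528  0.0599] 114 [ 0.5705 -0.1515  0.064 ] 120 [ 0.5666 -0.1503  0.0617] 126 [ 0.5625 -0.1491  0.06  ] 132 [ 0.5584 -0.1478  0.057 ] 138 [ 0.554  -0.1465  0.0535] 144 [ 0.5497 -0.1452  0.0525] 150 [ 0.5452 -0.1438  0.0502] 156 [ 0.5405 -0.1424  0.047 ] 162 [ 0.5357 -0.1409  0.0443] 168 [ 0.5307 -0.1394  0.0414] 174 [ 0.5256 -0.1378  0.0383] 180 [ 0.5202 -0.1362  0.0347] 186 [ 0.5147 -0.1345  0.031 ] 192 [ 0.5089 -0.1327  0.0273] 198 [ 0.503  -0.1309  0.0238] 204 [ 4.922e-01 -1.276e-01 -2.000e-04] 
 [ 0.54631326 -0.14262431  0.04930608] [-0.47411047  0.15222685  0.867206  ] tilt 29.864435318781325 yaw 162.19927344396615
edges [array([ 0.5678, -0.1213,  0.0455]), array([ 0.5673, -0.1228,  0.0452]), array([ 0.5667, -0.1254,  0.0575]), array([ 0.5663, -0.1269,  0.058 ]), array([ 0.5658, -0.1283,  0.0572]), array([ 0.5537, -0.1681,  0.0582]), array([ 0.5533, -0.1696,  0.0573]), array([ 0.5528, -0.171 ,  0.057 ]), array([ 0.5524, -0.1725,  0.0566]), array([ 0.5514, -0.175 ,  0.0454])]
[0.243 0.247 0.253 0.26  0.263 0.263 0.263 0.263 0.263 0.263 0.264 0.264
 0.264 0.264 0.264 0.264 0.264 0.242 0.241 0.24  0.239 0.238 0.237 0.236
 0.234 0.233 0.232 0.231 0.23  0.23  0.231 0.231 0.232 0.232 0.232 0.234
 0.234 0.234 0.235 0.235]
```

```bash
python3 -m pendant '[[0.03,0,0,0,0,0],[0.05,0,0,0,0,0],[0.045,0,0,0,0,0],[0.004,0,0.04,0,0,0],[0,0,0.04,0,0,0],[0,0,0,0,0,0],[0,0,0,0,0,0]]' -0.46
python3 -c "
from h import *
snap('wrist','w6')
rel([.5635,-.1493,.03],[180,0,-17.2])
c=np.load('pics/w6.npz'); d=c['depth']; 
m=(d>.12)&(d<.150); 
cv2.imwrite('pics/c6.png',np.vstack([c['image'][150:,:,::-1]]))
"
```

```text
clock: 7.2
ee_pos: [0.561, -0.1487, 0.0835]
orientation: [180.0, 0.1, -16.9]
wrist_force: [0.1, 0.6, -0.4]
finger_gap: 0.732
pos [ 0.5617 -0.1489  0.0842] rpy [ 1.800e+02  2.000e-02 -1.693e+01] F [-1.4  0.7 -1.4] gap 0.732 t 7.25
tool shift frac [ 0.0038 -0.0002  0.1084]
turn frac [0.    0.005 0.069]
```

View pics/w6.png

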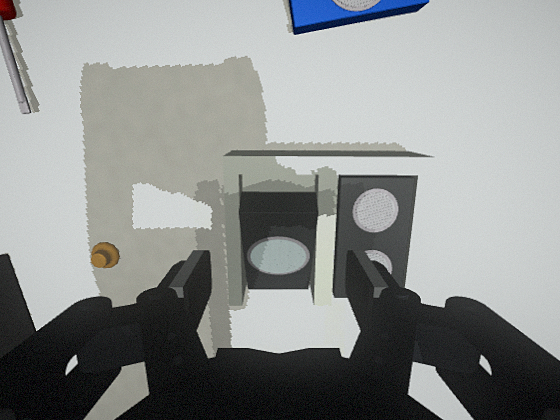

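```bash
python3 -c "
from h import *
for q in [(196,254),(203,254),(196,258),(207,256),(196,264),(361,254),(354,254),(361,258),(349,256),(361,264)]: print(q,pt('w6',*q))
c=np.load('pics/w6.npz')['depth']
for v in range(244,262,2): print(v,c[v,[192,198,204,208,350,354,360,366]].round(3))
for v in (205,210,212,214,216,220,225): print(v,pt('w6',278,v))
print([pt('w6',u,222) for u in (237,239,241,243,313,315,317,319)])
"
```

```text
(196, 254) [ 0.5813 -0.1185  0.13  ]
(203, 254) [ 0.5804 -0.1213  0.1298]
(196, 258) [ 0.5811 -0.1196  0.1343]
(207, 256) [ 0.5783 -0.1219  0.1278]
(196, 264) [ 0.5804 -0.1207  0.1395]
(361, 254) [ 0.5608 -0.1857  0.1298]
(354, 254) [ 0.5614 -0.1829  0.1292]
(361, 258) [ 0.561  -0.1848  0.1337]
(349, 256) [ 0.5601 -0.1809  0.127 ]
(361, 264) [ 0.5613 -0.1834  0.1394]
244 [0.275 0.276 0.275 0.275 0.226 0.226 0.226 0.226]
246 [0.275 0.275 0.277 0.275 0.226 0.226 0.227 0.228]
248 [0.276 0.276 0.277 0.275 0.227 0.227 0.227 0.227]
250 [0.277 0.142 0.141 0.144 0.142 0.143 0.141 0.227]
252 [0.14  0.138 0.139 0.141 0.139 0.139 0.14  0.228]
254 [0.137 0.138 0.138 0.143 0.139 0.138 0.136 0.136]
256 [0.136 0.135 0.136 0.142 0.139 0.136 0.135 0.135]
258 [0.133 0.133 0.136 0.143 0.138 0.134 0.134 0.134]
260 [0.132 0.132 0.135 0.142 0.138 0.132 0.131 0.131]
205 [ 0.5744 -0.1529  0.0592]
210 [ 0.5724 -0.1523  0.0634]
212 [ 0.5714 -0.152   0.0645]
214 [ 0.5698 -0.1515  0.0632]
216 [ 0.5684 -0.1511  0.0627]
220 [ 0.5655 -0.1502  0.0612]
225 [ 0.5616 -0.149   0.059 ]
[array([ 0.5677, -0.1213,  0.0454]), array([ 0.5673, -0.1227,  0.0457]), array([ 0.5707, -0.127 ,  0.0599]), array([ 0.5705, -0.1283,  0.0605]), array([ 0.5574, -0.1711,  0.0602]), array([ 0.5571, -0.1723,  0.0604]), array([ 0.5564, -0.1736,  0.0596]), array([ 0.5514, -0.1753,  0.0458])]
```

```bash
python3 -m pendant '[[0.004,0,0.04,0,0,0.07],[0,0,0.05,0,0,0],[0,0,0.03,0,0,0],[0,0,0.014,0,0,0],[0,0,0.006,0,0,0],[0,0,0,0,0,0]]'
python3 -m pendant '[[0,0,0,0,0,0],[0,0,0,0,0,0],[0,0,0,0,0,0],[0,0,0,0,0,0],[0,0,0,0,0,0],[0,0,0,0,0,0]]' 1 50
python3 -c "
from h import *
snap('wrist','w7'); snap('scene','s7')
rel([0,0,0])
a=cv2.resize(cv2.imread('pics/s7.png')[130:240,170:290],(600,550),interpolation=2); cv2.imwrite('pics/c7.png',a)"
```

```text
clock: 7.85
ee_pos: [0.5639, -0.1495, 0.0143]
orientation: [-180.0, -0.0, -17.2]
wrist_force: [-0.1, 0.4, -0.6]
finger_gap: 0.73
clock: 8.45
ee_pos: [0.5644, -0.1497, 0.0149]
orientation: [-180.0, -0.1, -17.2]
wrist_force: [0.2, -0.6, 6.6]
finger_gap: 0.568
pos [ 0.5644 -0.1497  0.0149] rpy [-1.800e+02 -1.000e-01 -1.721e+01] F [1.  0.  5.8] gap 0.574 t 8.55
tool shift frac [-1.1669  0.048   0.0278]
```

View pics/w7.png

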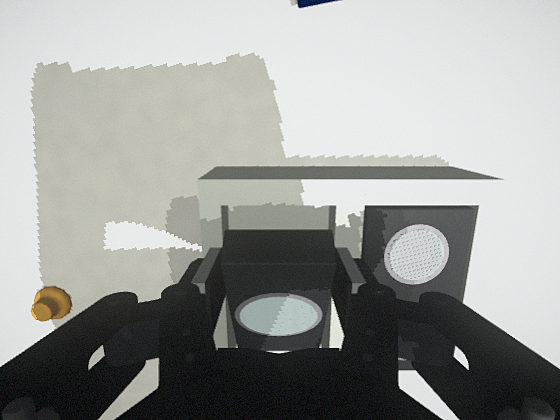

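```bash
python3 -m pendant '[[0,0,-0.006,0,0,0],[0,0,-0.01,0,0,0],[0,0,-0.02,0,0,0],[0,0,-0.03,0,0,0],[0,0,-0.04,0,0,0],[0,0,-0.05,0,0,0],[0,0,-0.05,0,0,0],[0,0,-0.05,0,0,0],[0,0,-0.05,0,0,0],[0,0,0,0,0,0]]'
python3 -c "
from h import *
snap('wrist','w8')
rel([0.521,.164,.17],[180,30,10.5])
for q in [(278,235),(278,245),(278,255),(278,262),(278,270),(278,280),(240,290),(316,290)]: print(q,pt('w8',*q))
"
```

```text
clock: 9.55
ee_pos: [0.566, -0.1501, 0.1718]
orientation: [-180.0, -0.4, -17.2]
wrist_force: [0.6, -0.8, -1.2]
finger_gap: 0.573
pos [ 0.5649 -0.1498  0.1696] rpy [-179.99   -0.25  -17.21] F [-0.1  0.  -1.8] gap 0.568 t 9.6
tool shift frac [-0.2695 -0.5735 -0.0019]
turn frac [-1.801 -7.413 -6.772]
(278, 235) [ 0.5803 -0.1547  0.2076]
(278, 245) [ 0.5776 -0.1538  0.2127]
(278, 255) [ 0.5748 -0.153   0.2171]
(278, 262) [ 0.5731 -0.1524  0.2204]
(278, 270) [ 0.5689 -0.1511  0.2189]
(278, 280) [ 0.5625 -0.1492  0.2149]
(240, 290) [ 0.5608 -0.1302  0.2108]
(316, 290) [ 0.5503 -0.1639  0.2108]
```

View pics/w8.png

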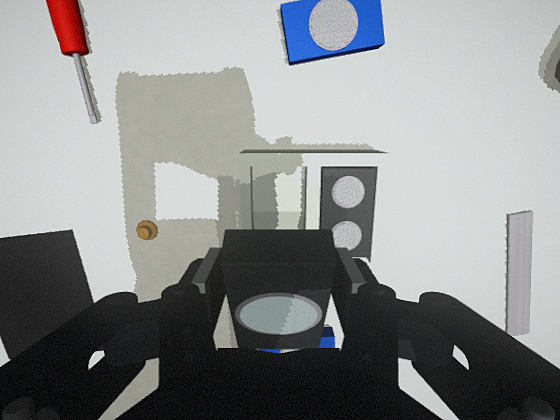

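```bash
python3 -m pendant '[[-0.012,-0.026,0,0,0,0],[-0.026,-0.055,0,0,0,0],[-0.033,-0.07,0,0,0,0],[-0.033,-0.07,0,0,0,0],[-0.033,-0.07,0,0,0,0],[-0.033,-0.07,0,0,0,0],[-0.033,-0.07,0,0,0,0],[-0.03,-0.065,0,0,0,0],[-0.024,-0.05,0,0,0,0],[-0.012,-0.027,0,0,0,0],[0,0,0,0,0,0]]'
python3 -m pendant '[[0,0,0,0,0,-0.6],[0,0,0,0,0,-1],[0,0,0,0,0,-1],[0,0,0,0,0,-1],[0,0,0,0,0,-1],[0,0,0,0,0,-1],[0,0,0,0,0,-0.8],[0,0,0,0,0,-0.5],[0,0,0,0,0,0]]'
python3 -m pendant '[[0,0,0,0,-0.5,0],[0,0,0,0,-0.9,0],[0,0,0,0,-0.9,0],[0,0,0,0,-0.9,0],[0,0,0,0,-0.9,0],[0,0,0,0,-0.9,0],[0,0,0,0,-0.9,0],[0,0,0,0,-0.8,0],[0,0,0,0,-0.7,0],[0,0,0,0,0,0]]'
python3 -c "
from h import *
snap('wrist','w9'); snap('top','t9')
rel([0.521,.164,.17],[180,30,10.5])
P=np.array([pt('w9',u,v) for v in range(266,290,3) for u in range(238,320,6)])
m=P.mean(0); k=abs(P[:,2]-np.median(P[:,2]))<.008; P=P[k]; m=P.mean(0); n=np.linalg.svd(P-m)[2][2]; n*=np.sign(n[2]); print(m,n,len(P))
for v in range(224,350,8): print(v,pt('w9',278,v))
a=cv2.imread('pics/w9.png'); b=cv2.imread('pics/t9.png')[140:290,120:320]; cv2.imwrite('pics/c9.png',np.vstack([cv2.resize(b,(400,300),interpolation=2),cv2.resize(a,(400,300))]))
"
```

```text
clock: 10.7
ee_pos: [0.5188, 0.1656, 0.1661]
orientation: [180.0, 0.1, -17.1]
wrist_force: [-0.5, -0.4, -0.9]
finger_gap: 0.571
clock: 11.6
ee_pos: [0.5196, 0.1628, 0.1664]
orientation: [180.0, 0.1, 10.4]
wrist_force: [-0.4, 1.4, -1.6]
finger_gap: 0.571
clock: 12.6
ee_pos: [0.5203, 0.1633, 0.1654]
orientation: [179.9, 29.7, 10.3]
wrist_force: [-0.3, 0.1, -1.8]
finger_gap: 0.569
pos [0.5199 0.1635 0.1663] rpy [179.97  29.58  10.31] F [ 0.1 -0.2 -1.4] gap 0.568 t 12.7
tool shift frac [-0.0016 -0.0005 -0.0075]
turn frac [-0.016 -0.104 -0.04 ]
[0.54115357 0.16777054 0.20421964] [-1.83384161e-03  1.25184956e-05  9.99998318e-01] 112
224 [ 0.3553  0.1334 -0.0011]
232 [0.5506 0.169  0.1865]
240 [0.5509 0.1691 0.1915]
248 [0.5511 0.1691 0.1962]
256 [0.5507 0.1691 0.2002]
264 [0.5505 0.169  0.2042]
272 [0.5447 0.168  0.2042]
280 [0.539  0.1669 0.2044]
288 [0.5323 0.1657 0.2044]
296 [0.5258 0.1645 0.2046]
304 [0.5191 0.1633 0.205 ]
312 [0.511  0.1619 0.2049]
320 [0.5021 0.1602 0.2048]
328 [0.4932 0.1586 0.2049]
336 [0.4812 0.1564 0.204 ]
344 [0.4704 0.1545 0.2041]
```

View pics/c9.png

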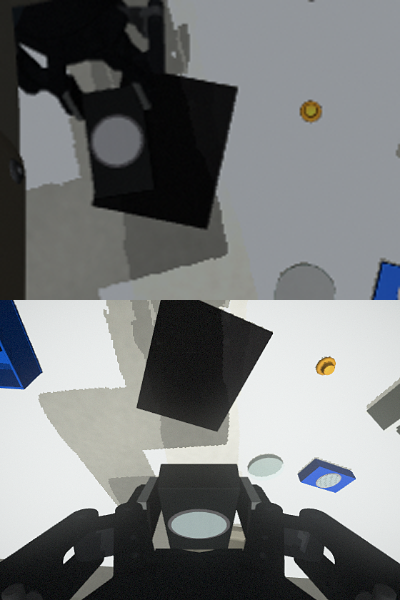

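```bash
python3 -m pendant '[[0.012,0,0.018,0,0,0],[0.0225,0,0.033,0,0,0],[0.0225,0,0.033,0,0,0],[0.0225,0,0.033,0,0,0],[0.0225,0,0.033,0,0,0],[0.0225,0,0.033,0,0,0],[0.0225,0,0.033,0,0,0],[0.0225,0,0.033,0,0,0],[0.0165,0,0.024,0,0,0],[0.009,0,0.013,0,0,0],[0,0,0,0,0,0],[0,0,0,0,0,0]]'
python3 -c "
from h import *
snap('wrist','w10'); rel([.534,.166,-.0135])
for u,v in [(278,262),(278,270),(278,285),(278,300),(278,328),(278,215),(278,205),(240,200)]: print(v,pt('w10',u,v))
"
```

```text
clock: 13.9
ee_pos: [0.5341, 0.1667, -0.0052]
orientation: [-180.0, 29.6, 10.4]
wrist_force: [0.3, -0.6, -0.7]
finger_gap: 0.569
pos [ 0.5343  0.1668 -0.0049] rpy [-179.99   29.54   10.4 ] F [-0.3  0.7 -1.7] gap 0.566 t 13.95
tool shift frac [0.0077 0.0014 0.0155]
262 [0.5646 0.1724 0.0329]
270 [0.5599 0.1716 0.0336]
285 [0.5483 0.1695 0.0337]
300 [0.5368 0.1673 0.0346]
328 [0.5071 0.1619 0.0343]
215 [0.5617 0.1719 0.0024]
205 [0.5687 0.1732 0.0026]
200 [0.5685 0.1914 0.0025]
```

View pics/w10.png

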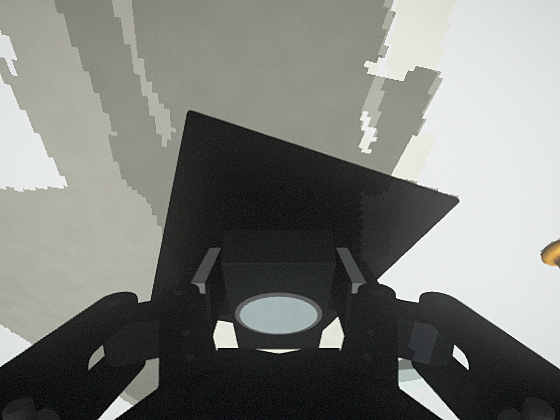

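```bash
python3 -c "
from h import *
a=pt('w10',190,111,.003);b=pt('w10',458,200,.003);d=b-a;y=np.degrees(np.arctan2(d[1],d[0]))+90;print(a,b,np.linalg.norm(d),y)
y=np.radians(y);print((a+b)/2-.08*np.array([np.cos(y),np.sin(y),0]))"
python3 -m pendant '[[-0.02,0,-0.035,0,0,0],[0,0,0,0.5,0,0.88],[0,0,0,0.5,0,0.88],[0,0,0,0.5,0,0.88],[0,0,0,0.5,0,0.88],[0,0,0,0.5,0,0.88],[0,0,0,0.1,0,0.18],[0,0,0,0,0,0],[0,0,0,0,0,0]]'
python3 -c "
from h import *
snap('wrist','w11'); rel([0,0,0])
for u,v in [(278,262),(278,270),(278,285),(278,300),(278,328),(240,290),(316,290)]: print(v,pt('w11',u,v))
"
```

```text
[0.6109 0.2142 0.003 ] [0.5876 0.0903 0.003 ] 0.12607180493671055 -10.650364895328309
[0.52062814 0.16703522 0.003     ]
clock: 14.85
ee_pos: [0.5341, 0.1668, 0.0155]
orientation: [-180.0, 29.5, -10.6]
wrist_force: [0.4, -0.2, -1.6]
finger_gap: 0.57
pos [0.534  0.1669 0.0152] rpy [-179.98   29.56  -10.57] F [-0.4  0.1 -0.7] gap 0.57 t 14.9
tool shift frac [-0.845   0.5242  0.5141]
262 [0.5643 0.1611 0.0534]
270 [0.5597 0.1619 0.0542]
285 [0.5484 0.164  0.0544]
300 [0.5364 0.1663 0.055 ]
328 [0.5064 0.1719 0.0546]
290 [0.5474 0.1822 0.0544]
290 [0.5409 0.1475 0.0543]
```

```bash
python3 -m pendant '[[0.008,0.004,0.014,0,0,0],[0.01,0.004,0.018,0,0,0],[0.006,0,0.01,0,0,0],[0.003,0,0.005,0,0,0],[0,0,0,0,0,0]]'
python3 -m pendant '[[0.0015,0,0.0026,0,0,0],[0.001,0,0.0018,0,0,0],[0,0,0,0,0,0],[0,0,0,0,0,0]]'
python3 -m pendant '[[0.001,0,0.0018,0,0,0],[0,0,0,0,0,0]]'
```

```text
clock: 15.4
ee_pos: [0.5327, 0.1625, -0.0133]
orientation: [180.0, 29.7, -10.7]
wrist_force: [0.4, -0.3, -0.9]
finger_gap: 0.564
clock: 15.8
ee_pos: [0.5333, 0.1626, -0.0148]
orientation: [-180.0, 29.6, -10.7]
wrist_force: [0.1, -0.9, -1.6]
finger_gap: 0.574
clock: 16.0
ee_pos: [0.5332, 0.1626, -0.016]
orientation: [180.0, 29.6, -10.7]
wrist_force: [0.5, -0.5, -1.5]
finger_gap: 0.571
```

```bash
python3 -m pendant '[[0.0007,0,0.0012,0,0,0],[0,0,0,0,0,0],[0,0,0,0,0,0]]'; python3 -m pendant '[[0.0007,0,0.0012,0,0,0],[0,0,0,0,0,0],[0,0,0,0,0,0]]'
```

```text
clock: 16.3
ee_pos: [0.5332, 0.1626, -0.0164]
orientation: [180.0, 29.6, -10.7]
wrist_force: [-0.0, -1.0, 4.2]
finger_gap: 0.569
clock: 16.6
ee_pos: [0.5332, 0.1626, -0.0164]
orientation: [-180.0, 29.6, -10.7]
wrist_force: [-1.0, -1.3, 8.6]
finger_gap: 0.566
```

```bash
python3 -m pendant '[[0,0,0,0,0,0],[0,0,0,0,0,0],[0,0,0,0,0,0],[0,0,0,0,0,0]]' -0.5
python3 -m pendant '[[0,0,-0.01,0,0,0],[0,0,-0.03,0,0,0],[0,0,-0.06,0,0,0],[0,0,-0.08,0,0,0],[0,0,-0.08,0,0,0],[0,0,-0.08,0,0,0],[0,0,-0.06,0,0,0],[0,0,0,0,0,0]]'
python3 -c "
from h import *
snap('wrist','w12'); snap('top','t12'); rel([0,0,0])
a=cv2.imread('pics/w12.png'); b=cv2.imread('pics/t12.png')[140:290,130:430]; cv2.imwrite('pics/c12.png',np.vstack([cv2.resize(b,(600,300),interpolation=2),cv2.resize(a,(600,300))]))
"
```

```text
clock: 17.0
ee_pos: [0.533, 0.1626, -0.0176]
orientation: [180.0, 29.6, -10.7]
wrist_force: [-0.3, 0.8, -0.4]
finger_gap: 0.752
clock: 17.8
ee_pos: [0.6345, 0.1441, 0.1618]
orientation: [-179.8, 29.1, -10.6]
wrist_force: [-0.6, 0.4, 0.2]
finger_gap: 0.749
pos [0.631  0.1441 0.1576] rpy [-179.97   29.49  -10.68] F [-1.1 -0.3 -0.4] gap 0.747 t 17.9
tool shift frac [-0.8778  0.5176  0.8582]
```

```bash
python3 -c "
from h import *
for f in ('t12','w12'):
  c=np.load('pics/'+f+'.npz'); d=c['depth']; T=c['cam_to_world']
  v,u=np.nonzero((d>0)); xy=cv2.undistortPoints(np.c_[u,v].astype(float)[:,None],c['K'],c['distortion'])[:,0]
  P=(np.c_[xy,np.ones(len(u))]*d[v,u][:,None])@T[:3,:3].T+T[:3,3]
  k=(abs(P[:,0]-.52)<.08)&(abs(P[:,1]-.165)<.07)&(P[:,2]>.017)&(P[:,2]<.035)
  q=P[k]; r=cv2.minAreaRect(q[:,:2].astype(np.float32)); t=q[q[:,2]>.019]
  A=np.c_[t[:,:2]-t[:,:2].mean(0),np.ones(len(t))]; print(f,k.sum(),r,'plane',np.linalg.lstsq(A,t[:,2],rcond=None)[0].round(4))
  if f=='t12':
    s=(abs(P[:,0]-.525)<.06)&(abs(P[:,1]+.206)<.05)&(P[:,2]>.015); print('double z',np.percentile(P[s,2],[1,10,50,90,99]).round(4))
    g=c['image'].mean(2)[v,u]; L=k&(g>60); print('lens',P[L].mean(0),L.sum())
"
```

```text
t12 0 ((0.0, 0.0), (0.0, 0.0), 0.0) plane [0. 0. 0.]
double z [0.0189 0.0256 0.0444 0.0463 0.0477]
lens [nan nan nan] 0
w12 2648 ((0.5206689834594727, 0.164387047290802), (0.05000792071223259, 0.09150470793247223), 79.48590087890625) plane [-0.004   0.0008  0.0225]<string>:9: RuntimeWarning: Mean of empty slice.
  ret = um.true_divide(
<string>:12: RuntimeWarning: Mean of empty slice.
```

```bash
python3 -c "
from rig import workorder
print(workorder.hand_in())"
```

```text
the job is handed in; nothing more can be done
None
```

The single-lens holder is out of its nest and lying flat in the middle of the rubber mat. The job was handed in at about 18 s of the 46 s allowed.

- **Sequence:** I pressed the near end with the shut fingers until the holder tipped, and it stayed at 29.9° when I let go. I then gripped the raised end from straight above, lifted it out, levelled it and lowered it onto the mat. I pressed on to about 9 N there, released it and backed the gripper off.
- **Last checks:**
  - **Position:** Wrist-camera depth puts the holder's centre at (0.5207, 0.1644). My two estimates of the mat centre are (0.521, 0.164) and (0.521, 0.167).
  - **Flatness:** It is flat to within about 0.3°, with its top at z ≈ 0.0225, and lined up with the mat.
  - **Lens side up:** I didn't check this separately at the end. The lens faced up in the last picture before it was set down.
- **Didn't match or failed:**
  - **Fingertips:** The real tips end about 32–37 mm short of the reported TCP. The first press therefore met nothing, and I found the contact by going down slowly and watching the depth readings.
  - **Mat angle:** I first got the sign of the mat's angle wrong, so I turned the holder by 21° just above the mat before setting it down.
  - **Last look:** The top camera gave no reading of the holder on the mat, probably because the arm was in the way, and the picture limit stopped me viewing the final image.
- **Two-lens holder:** I never touched it. It was lying flush in its nest in the last view I had of it, and later depth readings there are mostly at nest-top height.

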